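# Open the spring-loaded drill-bit case without letting its drawer shoot out

### The arm

A 7-joint arm with a two-finger parallel gripper is mounted at the origin on the work surface. World frame = base frame: x ahead of the robot, y to its left, z up, the work surface at z = 0. Lengths are in m, angles in rad, forces in N, time in s.
With the tool pointing down it reaches from about 0.4 to 0.85 m from the base axis. Payload 10.4 kg.
Tool frame: the origin (TCP) lies between the finger pads; the fingertips stand 14 mm ahead of it and the grasp point (between the pads) lies 5 mm behind it; z points along the fingers, y is the direction in which the jaws open and shut (so a half turn about z gives the same grasp; the last joint's range is limited). The gripper opens to 87 mm and grips with 3 to 60 N. Pads are 19 mm wide; open, the fingers measure 117 mm over their backs; the gripper's body (75 mm by 190 mm) begins 51 mm behind the grasp point.
Start: joints at [-1.273, 0.332, -0.065, 1.46, 0.022, 1.35, -0.088], TCP at [0.197, 0.593, 0.237] pointing down, gripper open.
Joint ranges: [-2.6, 2.6], [-0.5, 2.12], [-1.47, 1.34], [0.16, 2.42], [-1.27, 4.41], [0.06, 2.06], [-2.6, 2.6]. Speed limits (rad/s): [2.22, 2.22, 2.79, 2.79, 3.14, 3.14, 3.14].

### API

Orientations are given as a unit quaternion [x, y, z, w].
In Python, from bench import readout, camera, calibration, order gives the robot as it stands.
- The arm moves only by the tool apply_moves, never from a script. Its argument "deltas" is a list of rows, each an object with "translation": the shift along the world's x, y, z in m, a list of three; "turn": the turn, a rotation vector about the world's x, y, z in rad, a list of three; "hand": the finger opening in m, from 0 to 0.087. A call has 1 to 5 rows; each row shifts and turns the pose as measured when the row begins; what a row does not reach is not made up. A row lasts 1/10 s, in which the tool goes at most 50 mm and 8.59 degrees, less where a joint would pass 70% of its speed; a pose out of reach is approached as far as the arm can. A call with a gripper value outside its range is refused whole. The fingers move at their own pace and stop on an object; "newtons" is the grip in N (left out, the last holds). Time passes only in rows, so rows that do not move let the fingers close. It gives the time, the measured TCP pose, the force and the opening at its end, in the units of the state.
- readout.read_state(): the state, without advancing time (a new reading comes with each control period).
- camera(name): name is "scene" or "top" or "wrist"; returns the picture (480x640x3 uint8, red, green, blue); there is no depth.
- calibration(name): a dict with "fx", "fy", "cx", "cy" (pixels), "extrinsics" (4x4, takes a point from world to camera coordinates). Camera axes: x right, y down, z forward; pixel columns grow to the right and rows downward; lengths in m; the calibration is good to about 2 mm. A picture is of the moment at which its call begins: read the wrist's pose just before it. calibration takes no time and is no camera call; for the wrist camera it gives the pose at the moment of the call.
- order.close_job(): hands the job in, once; it reports no verdict.
The state is a dict: "time": time; "joint_positions": joint angles; "joint_vel": joint speeds; "joint_torque": joint torques, N m; "ee_pos": TCP position; "eef_rot": TCP orientation; "ft_force": force on the tool from outside, world axes, zero at the start; "torque": the same for the moment, N m; "width": finger opening in m.
Only numpy, scipy, OpenCV 4.12 (cv2) and the standard library are available. Lean on these libraries where they do the work, as an engineer would, in place of code of your own. Each camera call takes 0.05 s, during which the arm holds its last target. There are 200 camera calls.

### The job

Open the green drill-bit case: with one fingertip press down the thumb key on its side shoulder until the catch lets go and the drawer springs out, and with the other finger, standing ready in front of the drawer's front panel, stop the drawer about three centimetres open, keeping the key down until the drawer has come to rest. Then take the hand away and leave the drawer standing open by about that much, level in its sleeve. Do not lift or carry the drawer, and leave the caddy, the hinge and the hex key where they are.

Things in the scene. Friction and masses are not known exactly. Their poses are not given: they have to be found in the camera images.
- case: Drill-bit case, fixed by suction feet. Green sleeve 140 mm long (x -70..70), 90 wide (y -45..45), 52 tall, clear roof window; on its +y side a low shoulder (y 45..85 mm), 26 mm tall, carries the thumb key. Origin on the counter under the middle of the sleeve; z up, -x points out of the mouth, the way the drawer comes out. Turned only about z
- drawer: Black drawer of drill bits, loose in the sleeve, 0.11 to 0.22 kg, axes as the case's. Shut at the start: origin (in its underside) 3 mm above the case's origin. Its opening is its shift along the case's -x. A spring (6 N) drives it for the first 16 mm; then it coasts out on slippery runners, over 0.4 m/s, and leaves the sleeve unless stopped. Stopped beyond 16 mm it stays put
- drawer_front (a point): Middle of the outer face of the drawer's front panel, a black plate across the mouth of sleeve and shoulder, 130 mm wide (y), 49 mm high (3 to 52 mm above the counter), 6 mm thick. At x -77, y 20, z 27.5 mm in the case's frame when shut. Moves with the drawer
- thumb_key_top (a point): Middle of the top of the thumb key, a black ribbed key 26 mm (x) by 24 mm (y), 34 mm above the counter when up (8 mm above the shoulder). At x -32, y 67 mm in the case's frame: 45 mm behind the outer face of the shut front panel, 22 mm from the sleeve's side wall. Moves down with the key
- thumb_key (a joint): How far the thumb key is pressed, m: 0 up, 0.008 flush with the shoulder (its stop). The catch lets the drawer go at 0.004 to 0.005; pressing takes 2 to 6 N; it springs back up when let go
- caddy: Bystander: clear acrylic caddy with a sliding lid, 110 x 76 x 64 mm, four beech dowels inside. Loose; origin under its middle
- hinge: Bystander: stainless steel butt hinge lying open and flat, 104 x 68 x 10 mm. Loose; origin under its middle
- hex_key: Bystander: chunky black hex key lying flat, bar 10 mm, long leg 115 mm along x, short leg 42 mm. Loose; origin in the long leg, at the counter

How it is judged:
By the outcome, as a careful person would: the job done as asked, in the order asked, and still so for the second after the job is handed in, with the robot touching nothing.
It also fails if it takes over 32 s, if anything falls off the work surface, if the arm or the gripper's body presses on something with over 40 N, if the wrist force passes 120 N, or if a joint passes its speed limit or range.

## Working session

There is one attempt and no reset: what is moved stays moved. The work goes in short steps, Python scripts to look and compute and a tool call to move; the robot and the scene stay as the last step left them, time stands still between calls to the robot, and variables do not carry over. Pictures are saved under pics/ and viewed, about 8 in all and at most 12, crops included, and the job is handed in when it is done.

Besides the shell and the picture viewer there is one more tool, called after "Call:" as name(argument=value, ...), one argument or row to a line, values as JSON. apply_moves: Moves the arm, as the interface text tells. Its arguments: {"type":"object","properties":{"deltas":{"type":"array","items":{"type":"object","properties":{"translation":{"type":"array","items":{"type":"number"}},"turn":{"type":"array","items":{"type":"number"}},"hand":{"type":"number"}}}},"newtons":{"type":"number"}},"required":["deltas"]}

```bash
ls; mkdir -p pics; python3 - <<'E'
from bench import readout,camera,calibration
import cv2
print(readout.read_state())
for n in ("top","scene"):
    cv2.imwrite(f"pics/{n}0.png",camera(n)[:,:,::-1]); print(n,calibration(n))
E
```

```text
pics
{'time': 0.0, 'joint_positions': array([-1.27256236,  0.33283809, -0.06473467,  1.46092293,  0.02160751,
        1.34986655, -0.08849938]), 'joint_vel': array([-0.00148074, -0.00206758,  0.00030891,  0.00190854,  0.00206837,
        0.00045957,  0.00040149]), 'joint_torque': array([ 1.11707075e-03, -6.23253250e+01,  2.55498692e-02, -3.89917874e+01,
       -6.11521932e-02,  3.93564859e-02,  1.21915341e-04]), 'ee_pos': array([0.19697493, 0.59278155, 0.23578387]), 'eef_rot': array([ 1.59702349e-01,  9.87164987e-01, -6.64811010e-04, -7.86851288e-05]), 'ft_force': array([-0.00152887,  0.37830601,  0.54688506]), 'torque': array([-0.00851723,  0.06141153, -0.0884528 ]), 'width': 0.08704215860237409}
top {'fx': 623.6279568081692, 'fy': 623.6279568081692, 'cx': 315.7372456689427, 'cy': 228.53021233138182, 'extrinsics': array([[ 0.06201149, -0.99807319,  0.0021153 ,  0.014521  ],
       [-0.96766453, -0.06064108, -0.24484283,  0.67180984],
       [ 0.24449934,  0.01313616, -0.96956048,  0.8512679 ],
       [ 0.        ,  0.        ,  0.        ,  1.        ]])}
scene {'fx': 596.3405539330095, 'fy': 596.3405539330095, 'cx': 319.41432763811997, 'cy': 234.8243730082161, 'extrinsics': array([[ 0.76425084,  0.64473234, -0.01551957, -0.55857374],
       [ 0.52074392, -0.6311166 , -0.57490661, -0.27611297],
       [-0.38045554,  0.43129114, -0.81807184,  1.23148235],
       [ 0.        ,  0.        ,  0.        ,  1.        ]])}
```

View pics/top0.png

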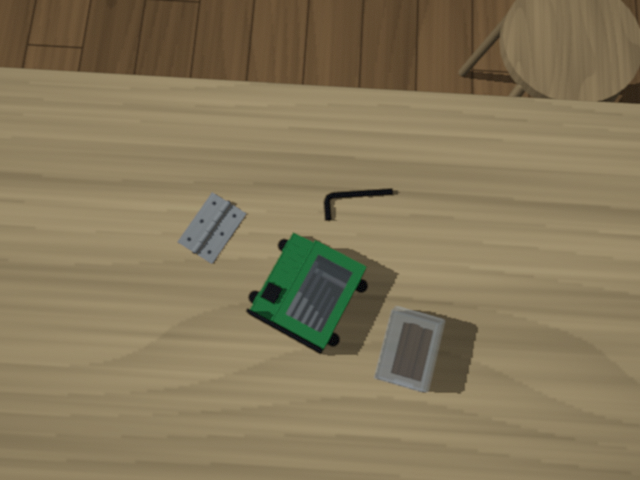

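View pics/scene0.png

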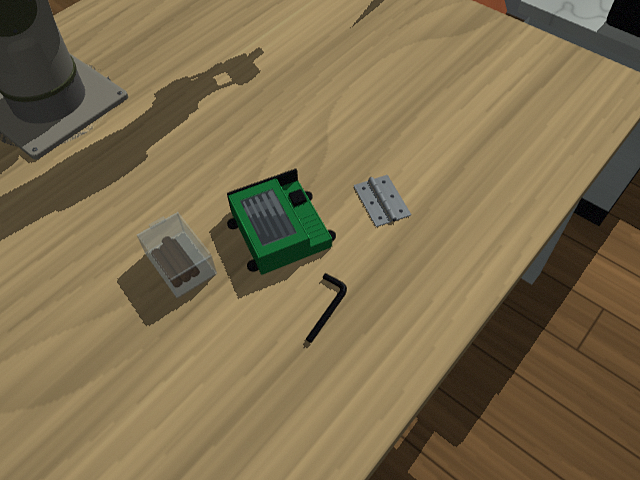

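The top view shows the case near (308,293). Its black front panel runs (248,312)–(322,350), the key is at (272,293), and the mouth faces the robot. In the scene view the key is at (297,198).

```bash
cat > h.py <<'E'
import numpy as np,cv2
def ray(c,px,z):
    E=c["extrinsics"];R,t=E[:3,:3],E[:3,3];o=-R.T@t
    out=[]
    for u,v in np.atleast_2d(px):
        d=R.T@np.array([(u-c["cx"])/c["fx"],(v-c["cy"])/c["fy"],1]);out.append(o+d*(z-o[2])/d[2])
    return np.array(out)
def proj(c,p):
    E=c["extrinsics"];q=np.atleast_2d(p)@E[:3,:3].T+E[:3,3]
    return np.c_[q[:,0]/q[:,2]*c["fx"]+c["cx"],q[:,1]/q[:,2]*c["fy"]+c["cy"]]
E
python3 - <<'E'
from h import *
from bench import calibration
big=[]
for n,box in (("top",(235,225,140,135)),("scene",(215,160,130,120))):
    im=cv2.imread(f"pics/{n}0.png");c=calibration(n)
    b,g,r=[im[:,:,i].astype(int) for i in range(3)]
    green=((g>r+30)&(g>b+20)).astype(np.uint8)
    cs,_=cv2.findContours(green,cv2.RETR_CCOMP,cv2.CHAIN_APPROX_NONE)
    k=max(cs,key=cv2.contourArea)
    hull=cv2.convexHull(k);ap=cv2.approxPolyDP(hull,3,True)[:,0]
    print(n,"green hull",ap.tolist())
    dark=((np.maximum(np.maximum(r,g),b)<45)).astype(np.uint8)
    x,y,w,h=box;m=np.zeros_like(dark);m[y:y+h,x:x+w]=dark[y:y+h,x:x+w]
    nn,lab,st,ce=cv2.connectedComponentsWithStats(m)
    for i in range(1,nn):
        if st[i,4]>30:
            pts=np.argwhere(lab==i)[:,::-1].astype(np.int32)
            rc=cv2.boxPoints(cv2.minAreaRect(pts))
            print(st[i].tolist(),ce[i].round(1),rc.round(1).tolist(),"z34:",ray(c,ce[i],.034).round(4))
    crop=cv2.resize(im[y:y+h,x:x+w],None,fx=4,fy=4,interpolation=cv2.INTER_CUBIC)
    big.append(cv2.resize(crop,(400,400*h//w)))
H=max(i.shape[0] for i in big)
cv2.imwrite("pics/crop.png",np.hstack([cv2.copyMakeBorder(i,0,H-i.shape[0],0,0,0) for i in big]))
E
```

```text
top green hull [[293, 233], [318, 241], [365, 266], [323, 348], [250, 309]]
[279, 240, 8, 10, 46] [281.9 243.7] [[276.8999938964844, 246.5], [282.20001220703125, 237.6999969482422], [286.3999938964844, 240.3000030517578], [281.1000061035156, 249.10000610351562]] z34: [[0.6543 0.1085 0.034 ]]
[356, 279, 11, 13, 99] [361.6 285.9] [[355.20001220703125, 289.5], [361.29998779296875, 278.5], [369.0, 282.79998779296875], [362.8999938964844, 293.79998779296875]] z34: [[ 0.5952 -0.0195  0.034 ]]
[262, 283, 20, 20, 250] [271.6 292.5] [[261.20001220703125, 296.6000061035156], [268.6000061035156, 281.79998779296875], [282.20001220703125, 288.6000061035156], [274.79998779296875, 303.3999938964844]] z34: [[0.5764 0.1185 0.034 ]]
[250, 292, 8, 10, 48] [252.5 295.7] [[247.1999969482422, 298.79998779296875], [252.60000610351562, 289.5], [257.1000061035156, 292.1000061035156], [251.8000030517578, 301.3999938964844]] z34: [[0.5696 0.1474 0.034 ]]
[247, 310, 76, 43, 376] [285.8 331.3] [[246.10000610351562, 311.70001220703125], [248.3000030517578, 307.6000061035156], [322.70001220703125, 348.899993896484
[... 477 characters left out ...]
170.89999389648438], [262.29998779296875, 274.8999938964844]] z34: [[0.5552 0.0448 0.034 ]]
[289, 189, 18, 18, 209] [297.2 197.7] [[287.29998779296875, 193.6999969482422], [301.3999938964844, 188.0], [306.79998779296875, 201.5], [292.70001220703125, 207.10000610351562]] z34: [[0.5841 0.1152 0.034 ]]
[328, 231, 8, 17, 49] [331.7 236.8] [[328.0, 247.0], [329.0, 230.8000030517578], [335.29998779296875, 231.1999969482422], [334.29998779296875, 247.39999389648438]] z34: [[0.6824 0.0896 0.034 ]]
[323, 274, 14, 6, 50] [328.  277.2] [[322.20001220703125, 277.6000061035156], [324.3999938964844, 273.20001220703125], [336.0, 279.0], [333.79998779296875, 283.3999938964844]] z34: [[0.7273 0.026  0.034 ]]
```

View pics/crop.png

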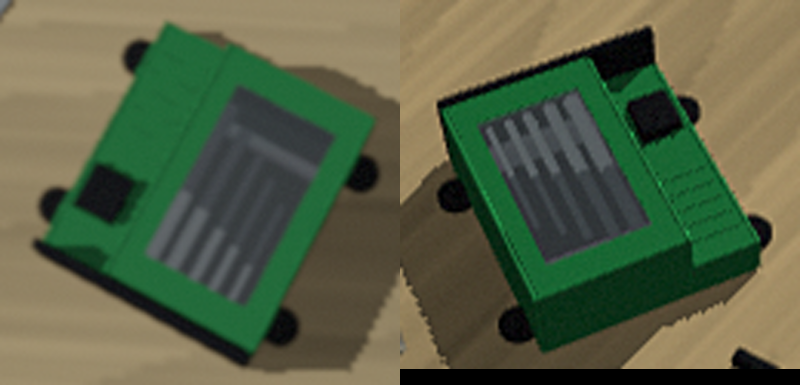

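```bash
python3 - <<'E'
from h import *
from bench import calibration
from scipy.optimize import least_squares
T=calibration("top");S=calibration("scene")
# sleeve corner points (case frame, mm) and pixels read from hulls/rects/crop
P=[("top",(70,-45,52),(365.5,266.5)),("top",(70,45,52),(318,241)),("top",(-32,67,30),(271.6,292.5)),
   ("top",(-77,-45,52),(320.8,352.5)),("top",(-77,85,52),(246.6,311)),
   ("scene",(-32,67,32),(297.2,197.7)),("scene",(70,-45,52),(260.5,257.5)),("scene",(-77,85,52),(296.5,169)),
   ("scene",(70,85,26),(330.5,235)),("scene",(-70,-45,52),(229,195.5))]
def pts(q):
    c,s=np.cos(q[2]),np.sin(q[2])
    return [np.array([q[0]+(c*a-s*b)/1e3,q[1]+(s*a+c*b)/1e3,z/1e3]) for _,(a,b,z),_ in P]
def f(q): return np.ravel([proj(T if p[0]=="top" else S,w)[0]-p[2] for p,w in zip(P,pts(q))])
r=least_squares(f,[.6,.05,-.47],loss="soft_l1")
print(r.x,np.degrees(r.x[2]));print(f(r.x).reshape(-1,2).round(1).tolist())
x,y,t=r.x;c,s=np.cos(t),np.sin(t)
g=lambda a,b:(round(x+c*a/1e3-s*b/1e3,4),round(y+s*a/1e3+c*b/1e3,4))
print("key",g(-32,67),"front",g(-77,20),"hand centre",g(-73,67))
E
```

```text
[ 0.57899609  0.0450325  -0.43526294] -24.938729523435075
[[1.6, -0.5], [-2.6, -2.4], [-0.2, -0.8], [0.6, -0.4], [-1.4, -1.0], [-0.9, -2.4], [-3.9, -0.7], [-1.7, -2.3], [0.4, 2.1], [-2.5, -1.1]]
key (np.float64(0.5782), np.float64(0.1193)) front (np.float64(0.5176), np.float64(0.0956)) hand centre (np.float64(0.5411), np.float64(0.1366))
```

Call:
apply_moves(
  deltas=[
    {"translation":[0.0287,-0.038,0],"turn":[0,0,-0.14],"hand":0.0675},
    {"translation":[0.0287,-0.038,0],"turn":[0,0,-0.14],"hand":0.0675},
    {"translation":[0.0287,-0.038,0],"turn":[0,0,-0.14],"hand":0.0675},
    {"translation":[0.0287,-0.038,0],"turn":[0,0,-0.14],"hand":0.0675},
    {"translation":[0.0287,-0.038,0],"turn":[0,0,-0.14],"hand":0.0675},
  ],
)

```text
time: 0.6
ee_pos: [0.3368, 0.3999, 0.2323]
eef_rot: [0.493, 0.87, -0.002, -0.003]
ft_force: [0.7, 0.6, -0.2]
width: 0.068
```

Call:
apply_moves(
  deltas=[
    {"translation":[0.0287,-0.038,0],"turn":[0,0,-0.14],"hand":0.0675},
    {"translation":[0.0287,-0.038,0],"turn":[0,0,-0.14],"hand":0.0675},
    {"translation":[0.0287,-0.038,0],"turn":[0,0,-0.14],"hand":0.0675},
    {"translation":[0.0287,-0.038,0],"turn":[0,0,-0.14],"hand":0.0675},
    {"translation":[0.0287,-0.038,0],"turn":[0,0,-0.14],"hand":0.0675},
  ],
)

```text
time: 1.1
ee_pos: [0.4838, 0.2004, 0.2317]
eef_rot: [0.771, 0.637, -0.001, -0.004]
ft_force: [1.4, 0.5, -0.6]
width: 0.0676
```

Call:
apply_moves(
  deltas=[
    {"translation":[0.025,-0.029,0],"turn":[0,0,-0.11],"hand":0.0675},
    {"translation":[0.022,-0.024,0],"turn":[0,0,-0.1],"hand":0.0675},
    {"translation":[0.008,-0.008,0],"turn":[0,0,-0.03],"hand":0.0675},
    {"translation":[0,0,0],"turn":[0,0,0],"hand":0.0675},
  ],
)

```text
time: 1.5
ee_pos: [0.5429, 0.1287, 0.2311]
eef_rot: [0.848, 0.529, -0.001, -0.003]
ft_force: [0.2, -0.5, 1.1]
width: 0.0677
```

```bash
python3 - <<'E'
from h import *
from bench import readout,camera,calibration
import json
s=readout.read_state();c=calibration("wrist");im=camera("wrist")
print(s["ee_pos"],s["eef_rot"],c)
c["extrinsics"]=c["extrinsics"].tolist();json.dump(c,open("w1.json","w"))
cv2.imwrite("pics/w1.png",im[:,:,::-1])
E
```

```text
[0.54290228 0.12874679 0.23108228] [ 0.84848379  0.52921402 -0.00115956 -0.00253542] {'fx': 360.6265597511623, 'fy': 360.6265597511623, 'cx': 317.09882038401753, 'cy': 234.97830606695214, 'extrinsics': array([[ 0.89789216, -0.4401797 , -0.00561208, -0.430301  ],
       [-0.4175622 , -0.85565474,  0.30577244,  0.30115201],
       [-0.13939682, -0.27220728, -0.95208808,  0.49809559],
       [ 0.        ,  0.        ,  0.        ,  1.        ]])}
```

View pics/w1.png

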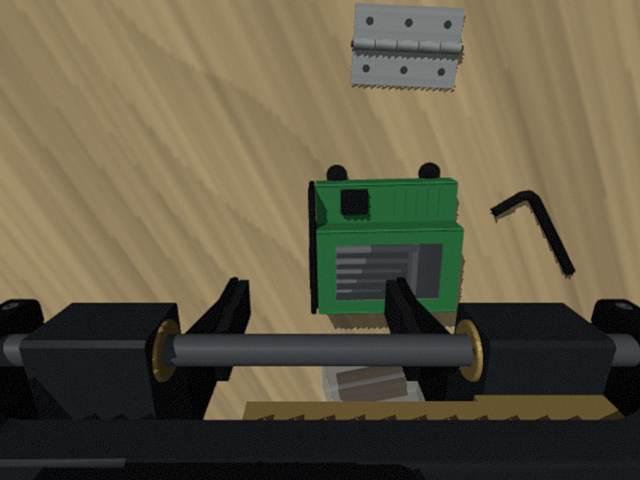

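The key is at about (355,202), the panel is the dark line at x≈313 running from y=181 to y=313, and the sleeve's front-right corner is near (462,312). Next I'll refine the pose from this view.

```bash
python3 - <<'E'
from h import *
import json
c=json.load(open("w1.json"));c["extrinsics"]=np.array(c["extrinsics"])
im=cv2.imread("pics/w1.png").astype(int);b,g,r=[im[:,:,i] for i in range(3)]
green=(g>r+30)&(g>b+20)
def fit(p): 
    vx,vy,x,y=cv2.fitLine(np.array(p,np.float32),cv2.DIST_HUBER,0,.01,.01).ravel();return np.array([x,y]),np.array([vx,vy])
far=fit([(u,np.argmax(green[:,u])) for u in range(345,410)] )
# panel outer edge: first dark pixel left of green, rows 200..300
dark=im.max(2)<45
pan=fit([(300+np.argmax(dark[v,300:325]),v) for v in range(192,305)])
# far end of sleeve roof (right edge)
right=fit([(max(np.where(green[v,430:480])[0])+430+1,v) for v in range(235,308)])
near=fit([(u,np.max(np.where(green[:330,u])[0])+1) for u in range(325,380)])
for n,l,z in (("shoulder outer y85 z26",far,.026),("panel z52 x-77",pan,.052),("right x70 z52",right,.052),("near y-45 z52",near,.052)):
    a,bb=ray(c,[l[0]-40*l[1],l[0]+40*l[1]],z);d=bb-a
    print(n,"px",l[0].round(1),"pt",((a+bb)/2).round(4)[:2],"dir",np.degrees(np.arctan2(d[1],d[0])).round(2))
m=np.zeros(dark.shape,np.uint8);m[183:222,330:385]=dark[183:222,330:385]
ys,xs=np.where(m>0);print("key bbox",xs.min(),xs.max(),ys.min(),ys.max())
col=m.sum(0);row=m.sum(1);print(list(zip(range(336,376),col[336:376])),list(zip(range(185,220),row[185:220])))
E
```

```text
shoulder outer y85 z26 px [380.2 179.5] pt [0.6105 0.1269] dir -24.86
panel z52 x-77 px [309.7 248.4] pt [0.5205 0.0997] dir -115.42
right x70 z52 px [459.7 271. ] pt [0.6426 0.0138] dir 65.59
near y-45 z52 px [353.2 313.6] pt [0.5295 0.0179] dir -24.45
key bbox 341 368 189 215
[(336, np.uint64(0)), (337, np.uint64(0)), (338, np.uint64(0)), (339, np.uint64(0)), (340, np.uint64(0)), (341, np.uint64(24)), (342, np.uint64(24)), (343, np.uint64(26)), (344, np.uint64(26)), (345, np.uint64(26)), (346, np.uint64(26)), (347, np.uint64(26)), (348, np.uint64(26)), (349, np.uint64(26)), (350, np.uint64(26)), (351, np.uint64(26)), (352, np.uint64(26)), (353, np.uint64(26)), (354, np.uint64(26)), (355, np.uint64(26)), (356, np.uint64(26)), (357, np.uint64(25)), (358, np.uint64(25)), (359, np.uint64(26)), (360, np.uint64(25)), (361, np.uint64(25)), (362, np.uint64(26)), (363, np.uint64(26)), (364, np.uint64(26)), (365, np.uint64(26)), (366, np.uint64(26)), (367, np.uint64(23)), (368, np.uint64(14)), (369, np.uint64(0)), (370, np.uint64(0)), (371, np.uint64(0)), (372, np.uint64(0)), (373, np.uint64(0)), (374, np.uint64(0)), (375, np.uint64(0))] [(185, np.uint64(0)), (186, np.uint64(0)), (187, np.uint64(0)), (188, np.uint64(0)), (189, np.uint64(5)), (190, np.uint64(26)), (191, np.uint64(27)), (192, np.uint64(27)), (193, np.uint64(27)), (194, np.uint64(28)), (195, np.uint64(28)), (196, np.uint64(28)), (197, np.uint64(28)), (198, np.uint64(28)), (199, np.uint64(28)), (200, np.uint64(28)), (201, np.uint64(28)), (202, np.uint64(28)), (203, np.uint64(28)), (204, np.uint64(28)), (205, np.uint64(27)), (206, np.uint64(28)), (207, np.uint64(28)), (208, np.uint64(28)), (209, np.uint64(27)), (210, np.uint64(27)), (211, np.uint64(27)), (212, np.uint64(27)), (213, np.uint64(27)), (214, np.uint64(24)), (215, np.uint64(15)), (216, np.uint64(0)), (217, np.uint64(0)), (218, np.uint64(0)), (219, np.uint64(0))]
```

Call:
apply_moves(
  deltas=[
    {"translation":[0,0.006,-0.03],"turn":[0,0,0.022],"hand":0.0675},
    {"translation":[-0.001,0.003,-0.045],"turn":[0,0,0],"hand":0.0675},
    {"translation":[0,0,-0.045],"turn":[0,0,0],"hand":0.0675},
    {"translation":[0,0,-0.03],"turn":[0,0,0],"hand":0.0675},
    {"translation":[0,0,0],"turn":[0,0,0],"hand":0.0675},
  ],
)

```text
time: 2.05
ee_pos: [0.5363, 0.1487, 0.0774]
eef_rot: [0.836, 0.548, 0.0, -0.005]
ft_force: [-0.4, 0.5, -0.9]
width: 0.067
```

```bash
python3 - <<'E'
from h import *
from bench import readout,camera,calibration
from scipy.spatial.transform import Rotation as R
s=readout.read_state();im=camera("wrist")
print(s["ee_pos"].round(4),R.from_quat(s["eef_rot"]).as_matrix().round(4).tolist(),s["ft_force"],s["width"])
cv2.imwrite("pics/w2.png",im[:,:,::-1])
E
```

```text
[0.5363 0.1487 0.0774] [[0.3986, 0.9171, -0.0048], [0.9171, -0.3986, 0.0088], [0.0062, -0.0079, -0.9999]] [-0.4058065   0.50084834 -0.92982072] 0.06704869366401041
```

View pics/w2.png

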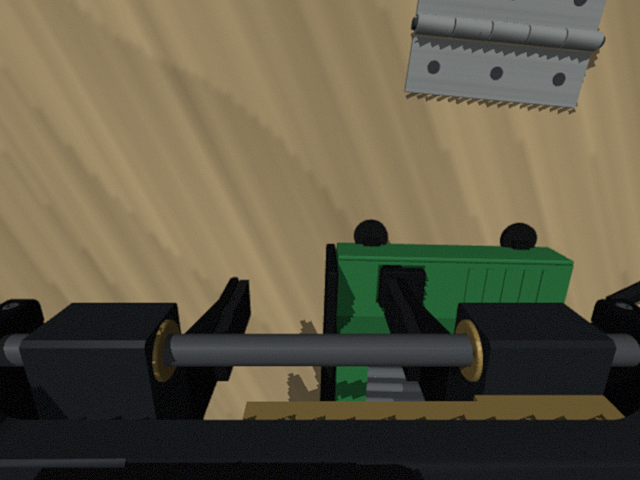

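The finger straddles the panel, with the right fingertip at about (393,282) over the key and the left fingertip at about (240,282) in front. The pose has drifted about 12 mm in y, so I'll correct it at this height.

Call:
apply_moves(
  deltas=[
    {"translation":[0.0055,-0.0113,0],"turn":[-0.0088,-0.0048,-0.023],"hand":0.0675},
    {"translation":[0,0,0],"turn":[0,0,0],"hand":0.0675},
    {"translation":[0,0,0],"turn":[0,0,0],"hand":0.0675},
  ],
)

```text
time: 2.4
ee_pos: [0.5454, 0.1392, 0.0846]
eef_rot: [0.842, 0.539, 0.005, 0.001]
ft_force: [-0.4, -0.0, -1.2]
width: 0.0676
```

Call:
apply_moves(
  deltas=[
    {"translation":[-0.003,-0.0015,-0.008],"turn":[0,0,0],"hand":0.0675},
    {"translation":[0,0,-0.004],"turn":[0,0,0],"hand":0.0675},
  ],
)

```text
time: 2.6
ee_pos: [0.5437, 0.138, 0.0743]
eef_rot: [0.842, 0.539, 0.007, 0.001]
ft_force: [-0.3, 0.3, -0.3]
width: 0.0673
```

```bash
cat > st.py <<'E'
from bench import readout
import numpy as np
from scipy.spatial.transform import Rotation as R
s=readout.read_state();M=R.from_quat(s["eef_rot"]).as_matrix();p=s["ee_pos"]
u=np.array([.9078,-.4195,0]);n=np.array([.4195,.9078,0]);tip=p+.014*M[:,2]
y=M[:,1]*np.sign(M[:,1]@u);w=s["width"]
print("t",s["time"],"p",p.round(4),"yaw",np.degrees(np.arctan2(y[1],y[0])).round(2),"z",M[:,2].round(4),"F",s["ft_force"].round(2),"w",round(w,4))
for k in(-1,1):
    q=tip+k*w/2*y;print("tip inner case xy z",round(1e3*(q@u-.5075),1),round(1e3*(q@n-.285),1),round(1e3*q[2],1))
E
python3 st.py
```

```text
t 2.6 p [0.5437 0.138  0.0743] yaw -24.75 z [ 0.0123  0.0056 -0.9999] F [-0.26  0.32 -0.31] w 0.0673
tip inner case xy z -105.3 68.5 60.0
tip inner case xy z -38.0 68.5 60.6
```

Call:
apply_moves(
  deltas=[
    {"translation":[-0.002,0,-0.008],"turn":[-0.0056,0.012,0],"hand":0.0675},
    {"translation":[0,0,-0.006],"turn":[0,0,0],"hand":0.0675},
    {"translation":[0,0,-0.003],"turn":[0,0,0],"hand":0.0675},
  ],
)

```text
time: 2.9
ee_pos: [0.5413, 0.138, 0.0556]
eef_rot: [0.842, 0.539, -0.001, -0.0]
ft_force: [-0.5, -0.4, 0.3]
width: 0.0677
```

```bash
python3 st.py; python3 - <<'E'
from bench import camera
import cv2
cv2.imwrite("pics/s3.png",cv2.resize(camera("scene")[130:260,200:370,::-1],None,fx=4,fy=4,interpolation=cv2.INTER_CUBIC))
E
```

```text
t 2.9 p [0.5413 0.138  0.0556] yaw -24.74 z [-1.1e-03 -3.0e-04 -1.0e+00] F [-0.52 -0.44  0.34] w 0.0677
tip inner case xy z -107.9 67.3 41.7
tip inner case xy z -40.2 67.4 41.6
```

View pics/s3.png

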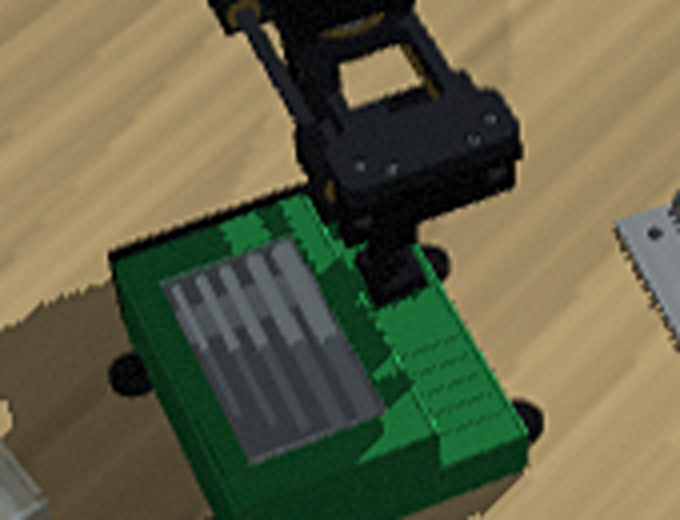

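The fingertip is above the key (crop ≈ (392,275)) and clear of it. Pressing now.

Call:
apply_moves(
  deltas=[
    {"translation":[0.001,-0.0005,-0.005],"turn":[0,0,0],"hand":0.0675},
    {"translation":[0,0,-0.004],"turn":[0,0,0],"hand":0.0675},
  ],
)

```text
time: 3.15
ee_pos: [0.5423, 0.1376, 0.0459]
eef_rot: [0.842, 0.539, -0.001, -0.0]
ft_force: [-2.0, 0.1, 4.4]
width: 0.0671
```

```bash
python3 st.py
```

```text
t 3.15 p [0.5423 0.1376 0.0459] yaw -24.74 z [-1.3e-03 -4.0e-04 -1.0e+00] F [-2.02  0.07  4.4 ] w 0.0671
tip inner case xy z -106.5 67.3 31.9
tip inner case xy z -39.3 67.4 31.9
```

Call:
apply_moves(
  deltas=[
    {"translation":[0,0,-0.005],"turn":[0,0,0],"hand":0.0675},
    {"translation":[0,0,-0.002],"turn":[0,0,0],"hand":0.0675},
    {"translation":[0,0,-0.001],"turn":[0,0,0],"hand":0.0675},
    {"translation":[0,0,-0.001],"turn":[0,0,0],"hand":0.0675},
  ],
)

```text
time: 3.55
ee_pos: [0.5429, 0.1379, 0.0396]
eef_rot: [0.842, 0.539, -0.0, -0.001]
ft_force: [-10.4, -2.5, 19.8]
width: 0.0676
```

```bash
python3 st.py; python3 - <<'E'
from bench import camera
import cv2
cv2.imwrite("pics/w4.png",camera("wrist")[:,:,::-1])
E
```

```text
t 3.55 p [0.5429 0.1379 0.0396] yaw -24.79 z [-0.0014  0.0017 -1.    ] F [-10.41  -2.49  19.82] w 0.0676
tip inner case xy z -106.3 67.9 25.7
tip inner case xy z -38.7 67.9 25.6
```

View pics/w4.png

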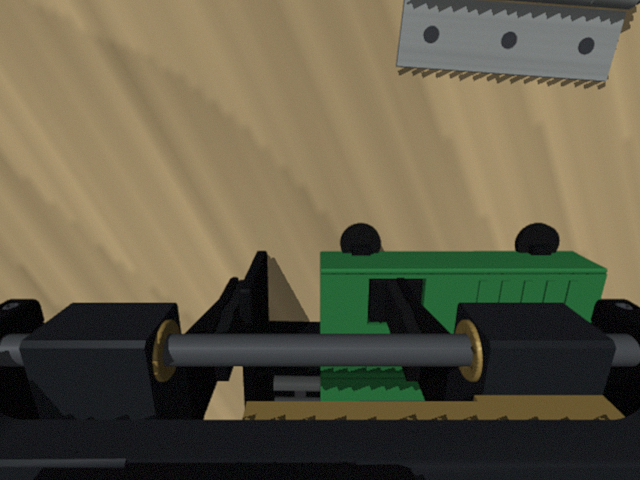

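The drawer is out and resting against the front finger: the panel runs from (258,255) to (245,400), and the key is down. Next I'll ease the press, part the fingers to clear the panel, then lift.

Call:
apply_moves(
  deltas=[
    {"translation":[0,0,0.0015],"turn":[0,0,0],"hand":0.0676},
    {"translation":[0,0,0],"turn":[0,0,0],"hand":0.0676},
    {"translation":[0,0,0],"turn":[0,0,0],"hand":0.076},
    {"translation":[0,0,0],"turn":[0,0,0],"hand":0.076},
  ],
)

```text
time: 4.0
ee_pos: [0.5424, 0.1382, 0.0417]
eef_rot: [0.842, 0.539, -0.0, -0.002]
ft_force: [-2.7, 0.8, 4.7]
width: 0.0737
```

```bash
python3 st.py
```

```text
t 4.0 p [0.5424 0.1382 0.0417] yaw -24.8 z [-0.0023  0.003  -1.    ] F [-2.71  0.76  4.69] w 0.0737
tip inner case xy z -110.0 68.0 27.8
tip inner case xy z -36.3 68.0 27.5
```

Call:
apply_moves(
  deltas=[
    {"translation":[-0.002,0.001,0.004],"turn":[0,0,0],"hand":0.08},
    {"translation":[-0.002,0.001,0.008],"turn":[0,0,0],"hand":0.08},
    {"translation":[-0.001,0.0005,0.01],"turn":[0,0,0],"hand":0.08},
    {"translation":[0,0,0.01],"turn":[0,0,0],"hand":0.08},
  ],
)

```text
time: 4.4
ee_pos: [0.5368, 0.1402, 0.0745]
eef_rot: [0.843, 0.539, -0.001, -0.001]
ft_force: [-0.6, -0.2, 0.2]
width: 0.0799
```

```bash
python3 st.py
```

```text
t 4.4 p [0.5368 0.1402 0.0745] yaw -24.82 z [-0.003   0.0013 -1.    ] F [-0.59 -0.24  0.21] w 0.0799
tip inner case xy z -119.0 67.5 60.7
tip inner case xy z -39.1 67.4 60.4
```

Tips are above the panel. I'll go up and away, then check.

Call:
apply_moves(
  deltas=[
    {"translation":[0,0,0.03],"turn":[0,0,0],"hand":0.08},
    {"translation":[0,0,0.04],"turn":[0,0,0],"hand":0.08},
    {"translation":[0,0.03,0.03],"turn":[0,0,0],"hand":0.08},
    {"translation":[0,0.04,0.01],"turn":[0,0,0],"hand":0.08},
    {"translation":[0,0.04,0],"turn":[0,0,0],"hand":0.08},
  ],
)

```text
time: 4.9
ee_pos: [0.5376, 0.2456, 0.1952]
eef_rot: [0.846, 0.533, 0.001, -0.001]
ft_force: [0.8, 0.6, -0.1]
width: 0.08
```

Call:
apply_moves(
  deltas=[
    {"translation":[0,0.04,0],"turn":[0,0,0],"hand":0.08},
    {"translation":[0,0.04,0],"turn":[0,0,0],"hand":0.08},
    {"translation":[0,0.02,0],"turn":[0,0,0],"hand":0.08},
    {"translation":[0,0,0],"turn":[0,0,0],"hand":0.08},
    {"translation":[0,0,0],"turn":[0,0,0],"hand":0.08},
  ],
)

```text
time: 5.4
ee_pos: [0.5353, 0.3558, 0.2]
eef_rot: [0.844, 0.536, 0.003, -0.002]
ft_force: [0.2, -0.8, -0.3]
width: 0.0802
```

```bash
python3 - <<'E'
from h import *
from bench import camera,calibration
t=camera("top")[:,:,::-1];s=camera("scene")[:,:,::-1]
cv2.imwrite("pics/t5.png",t)
c=calibration("top");d=t.max(2)<45
u=np.array([.9078,-.4195]);n=np.array([.4195,.9078]);o=u*.5075+n*.285
for b in (20,0,-20,60):
    for x in range(-60,-150,-1): pass
    prof=[]
    for x in range(-75,-150,-1):
        w=o+u*x/1e3+n*b/1e3;p=proj(c,[w[0],w[1],.052])[0].round().astype(int);prof.append((x,t[p[1],p[0]].max()))
    k=[x for x,v in prof if v<45];print(b,"dark range at z52",k[:1],k[-1:],len(k))
a=cv2.resize(t[215:375,225:385],(400,400));b=cv2.resize(s[150:290,210:350],(400,400))
cv2.imwrite("pics/c5.png",np.hstack([a,b]))
E
```

```text
20 dark range at z52 [-75] [-107] 28
0 dark range at z52 [-99] [-108] 10
-20 dark range at z52 [-98] [-109] 12
60 dark range at z52 [-101] [-106] 6
```

View pics/c5.png

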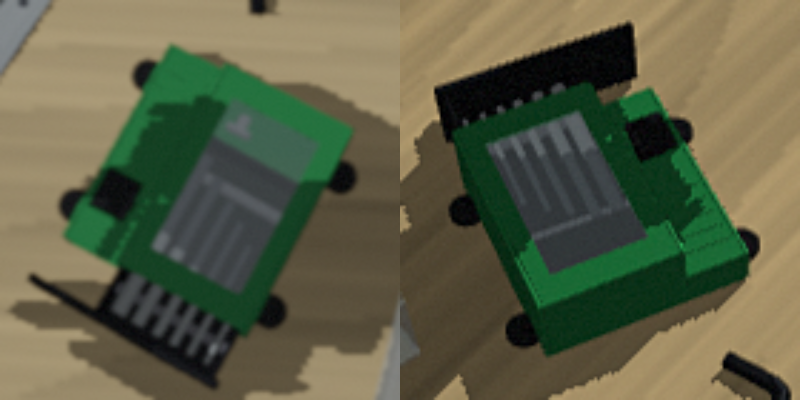

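View pics/t5.png

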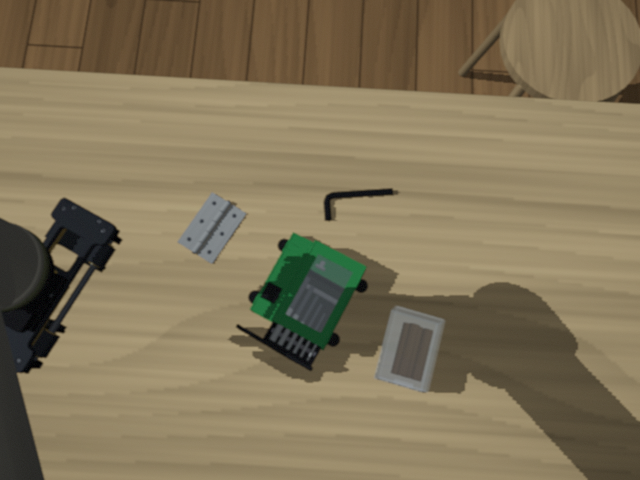

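The drawer stands open about 30 mm: its outer face is at x ≈ -107 mm, against -77 mm when shut. It is level, with the panel running (238,327)–(311,368). The caddy, hinge and hex key have not moved, and the key is back up.

```bash
python3 -c "
from bench import order
print(order.close_job())"
```

```text
the job is handed in; nothing more can be done
None
```

I opened the drill-bit case as asked and handed the job in after about 5.5 s of robot time. One finger pressed the thumb key down to its stop, and the other finger caught the drawer. I then eased the press, opened the fingers to clear the panel and lifted the hand away.

- **Drawer:** the last check from the top camera put the outer face at x ≈ -107 mm in the case's frame, against -77 mm when shut. That is about 30 mm open, good to 2–3 mm, and the drawer looks level.
- **Surroundings:** in the last top picture the caddy, hinge and hex key looked unmoved. The arm was well clear and touching nothing.
- **Force:** the highest reading I saw at the wrist was about 22 N, when the key reached its stop.
- **Disagreement in the measurements:** the two edges I used for the case's sideways position differed by about 3 mm. I took a value between them, and the finger still landed on the key.
- **Drift on the way down:** the hand drifted about 12 mm during the descent. I corrected it before touching anything.

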